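Seat the probe-alignment pin in the analyser deck

TASK

Take the square-headed alignment pin out of its stand and seat it fully home and upright in the blind hole below the round window of the analyser deck, then let go of it. A flush dust plug hides the hole on the sprung plate under the window, so rest the pin lightly on the plate and sweep it about until it drops in, then push it down; never force the plate down near the bottom of its springs. Leave the spare pin and the other things where they are.

Things in the scene. Friction and masses are not known exactly. Their poses are not given: they have to be found in the camera images.
- pin: alignment pin, starts upright in one of the stand's two sockets, tip 25 mm down. Steel shaft 12 mm in diameter, 55 mm long (foot chamfered 1 x 3 mm), with a square aluminium head 18 x 18 mm, 28 mm tall, on top: 83 mm in all, about 150 g. Origin: centre of the foot's end face (the tip); z up the shaft to the head, x and y square to the head's flats.
- spare: a spare blanking pin in the other socket of the stand, not to be used: the same shaft but 40 mm long, with a round flat head of 30 mm diameter and 12 mm height. Origin: centre of its foot, z up.
- stand: white plastic block fixed to the table, 55 x 155 x 45 mm (x, y, z), with two blind sockets in its top, 13.5 mm in diameter and 25 mm deep, 50 mm either way from its centre along its y. Either pin may be in either socket. Origin: centre of the underside.
- deck: analyser deck fixed to the table: white housing 150 x 150 x 55 mm, in its grey top (6 mm thick) a round window of 34 mm diameter, centred. Origin: centre of the underside. Under the window a black level sprung plate (top 8 mm below the deck's top) has one vertical blind hole, 13.5 mm in diameter, 0.5 mm chamfer, its centre 4 to 9 mm from the window's centre in any direction, anew each time.
- window (a point): centre of the round window at the deck's top face (55 mm above the table), z up. The hole below is closed by a black dust plug, 0.2 mm below flush, on a very weak spring (under 1 N). With the pin fully home the plug is on its stop and the pin's tip is 18 mm below the plate's top, 26 mm below this point; the pin's weight keeps the plug down.
- plate (a joint): how far the sprung plate is pushed down, m: 0 at rest (held up by its spring), 0.010 at its bottom stop. It starts to give at about 3 N, then takes 1.2 N per further mm (about 7 N at 3 mm). Once the pin drops into the hole the plate springs back towards 0.
- reagent: white plastic bottle, 60 mm in diameter, 110 mm tall, standing by. Origin: centre of the underside.
- diluent: amber glass jar with a white cap, 52 mm in diameter, 75 mm tall, standing by. Origin: centre of the underside.
- carton: cardboard box 90 x 60 x 45 mm, standing by. Origin: centre of the underside.

How it is judged:
On the way, in this order (a step that is already met when the one before it is completed fails the run):
1. the pin is drawn clear of its socket (tip above 50 mm) (height (world z) of pin above 0.05 m), for 0.1 s.
2. the pin's tip has dropped into the hidden hole: more than 20 mm below the deck's top inside the window (z of pin in the frame of window below -0.02 m and horizontal distance between pin and window below 0.012 m), for 0.1 s.
At the end, for the whole second after the job is handed in: The pin stands released and at rest in the hole under the window, its tip at least 23.5 mm below the deck's top face (fully home is 26 mm) and within 12 mm of the window's centre, upright within 0.15 rad, and the sprung plate is back up (pushed down less than 2 mm) (z of pin in the frame of window below -0.0235 m and horizontal distance between pin and window below 0.012 m and angle between pin's own z axis and vertical below 0.15 rad and value of joint plate below 0.002 m and contact force between the fingers and pin below 0.1 N and linear speed of pin below 0.02 m/s); the robot touches nothing.
It fails at once if the sprung plate is forced down more than 8 mm (about 13 N) (value of joint plate above 0.008 m).
It fails at once if the spare pin is moved by more than 15 mm (distance of spare from where it was at the start of the episode above 0.015 m).
It fails at once if the bottle, the jar or the carton is moved by more than 20 mm (distance of any of reagent, diluent, carton from where it was at the start of the episode above 0.02 m).
It also fails if it takes over 64 s, if anything falls off the work surface, if the arm or the gripper's body presses on something with over 40 N, if the wrist force passes 120 N, or if a joint passes its speed limit or range.

ROBOT

A 6-joint arm with a two-finger parallel gripper is mounted at the origin on the work surface. World frame = base frame: x ahead of the robot, y to its left, z up, the work surface at z = 0. Lengths are in m, angles in rad, forces in N, time in s.
With the tool pointing down it reaches from about 0.375 to 0.9 m from the base axis. Payload 3.1 kg.
Tool frame: the origin (TCP) lies midway between the tips of the shut fingers; the grasp point (between the pads) lies 19 mm behind it; x points along the fingers, y is the direction in which the jaws open and shut, and the axes are right-handed (so a half turn about x gives the same grasp; the last joint's range is limited). The gripper opens to 87 mm and grips with 3 to 60 N. Pads are 19 mm wide; open, the fingers measure 117 mm over their backs; the gripper's body (75 mm by 190 mm) begins 51 mm behind the grasp point.
Start: joints at [-1.375, 0.527, 1.433, -0, 1.181, -0.178], TCP at [0.228, -0.582, 0.223] pointing down, gripper open.
Joint ranges: [-3.08, 3.08], [-0.75, 2.2], [0.22, 2.44], [-1.43, 4.57], [0, 2.65], [-2.85, 2.85]. Speed limits (rad/s): [2.79, 2.79, 3.14, 3.14, 3.14, 3.14].

INTERFACE

Orientations are given as a unit quaternion [x, y, z, w].
In Python, from rig import get_obs, imaging, robot gives the robot as it stands.
- The arm moves only by the shell command python3 -m inch 'ROWS' [FORCE]. ROWS is JSON, a list of rows, each a list of 3 entries, a list of its own where there are three numbers: the finger opening in mm, from 0 to 87, then the shift along the tool's x, y, z in mm, then the turn, a rotation vector about the tool's x, y, z in degrees. In form: [[grip, [dx, dy, dz], [wx, wy, wz]], ...]. A call has 1 to 12 rows; each row shifts and turns the pose as measured when the row begins, along the tool's axes as they then stand; what a row does not reach is not made up. A row lasts 1/8 s, in which the tool goes at most 62.5 mm and 10.7 degrees, less where a joint would pass 70% of its speed; a pose out of reach is approached as far as the arm can. A call with a gripper value outside its range is refused whole. The fingers move at their own pace and stop on an object; FORCE is the grip in N (left out, the last holds). Time passes only in rows, so rows that do not move let the fingers close. It gives the time, the measured TCP pose, the force and the opening at its end, in the units of the state.
- get_obs(): the state, without advancing time (a new reading comes with each control period).
- imaging.camera(name): name is "scene" or "top"; returns the picture (384x512x3 uint8, red, green, blue); there is no depth.
- imaging.camera_params(name): a dict with "camera_matrix" (3x3 intrinsics, pixels), "k1" (the pictures are not rectified: a ray, as slopes to the right and down, at radius r is drawn at 1 + k1 r^2 times it, then the intrinsics apply), "xyz" and "rotation" of the camera in the world. Camera axes: x right, y down, z forward; pixel columns grow to the right and rows downward; lengths in m; the calibration is good to about 2 mm. A picture is of the moment at which its call begins. camera_params takes no time and is no camera call.
- robot.hand_in(): hands the job in, once; it reports no verdict.
Trained networks look in the newest picture that a camera, given by its name, has taken for a name from the list of things; names that differ only in an ending like _2 or _b are one class to them, and where a whole thing is asked for, a point or a joint stands for the part that bears it (a point fixed in the world has none). Each returns a list of dicts, best first, with "confidence" (0 to 1); they miss things now and then, are a little off and sometimes report something else, mostly with a low value. They report only what shows in the picture. A call takes as long as a camera call.
- imaging.cut_out(camera, target): "pixels" (384x512 bool, what is visible of it) and "box" ([centre column, centre row, width, height] in pixels, round what is visible of it).
- imaging.tip_of(camera, target): "pixel" ([column, row] in pixels: a listed point, or the origin of a listed thing).
The state is a dict: "time": time; "q": joint angles; "joint_velocities": joint speeds; "joint_torque": joint torques, N m; "position": TCP position; "tool_rot": TCP orientation; "ft_force": force on the tool from outside, world axes, zero at the start; "moment": the same for the moment, N m; "grip_width": finger opening in m.
Only numpy, scipy, OpenCV 4.12 (cv2) and the standard library are available. Lean on these libraries where they do the work, as an engineer would, in place of code of your own. Each camera call takes 0.05 s, during which the arm holds its last target. There are 200 camera calls.

## Working session

There is one attempt and no reset: what is moved stays moved. The work goes in short steps, Python scripts to look and compute and a shell command to move; the robot and the scene stay as the last step left them, time stands still between calls to the robot, and variables do not carry over. Pictures are saved under pics/ and viewed, about 8 in all and at most 12, crops included, and the job is handed in when it is done.

```bash
mkdir -p pics; cat > h.py <<'E'
import numpy as np, cv2
from scipy.spatial.transform import Rotation as R
from rig import get_obs, imaging, robot
def cam(n):
    p=imaging.camera_params(n); K=np.array(p["camera_matrix"]); rot=np.array(p["rotation"])
    if rot.shape!=(3,3): rot=R.from_quat(rot.ravel()).as_matrix()
    return K,p["k1"],np.array(p["xyz"]),rot
def ray(n,px):
    K,k1,c,rot=cam(n); d=np.linalg.solve(K,[px[0],px[1],1])[:2]; u=d.copy()
    for _ in range(20): u=d/(1+k1*(u@u))
    v=rot@np.array([*u,1]); return c,v/np.linalg.norm(v)
def proj(n,P):
    K,k1,c,rot=cam(n); q=rot.T@(np.array(P)-c); u=q[:2]/q[2]; u=u*(1+k1*(u@u)); return (K@[*u,1])[:2]
def atz(n,px,z):
    c,v=ray(n,px); return c+v*(z-c[2])/v[2]
def tri(a,b):
    (c1,v1),(c2,v2)=a,b
    t=np.linalg.lstsq(np.stack([v1,-v2],1),c2-c1,rcond=None)[0]
    p,q=c1+t[0]*v1,c2+t[1]*v2; return (p+q)/2,np.linalg.norm(p-q)
E
python3 - <<'E'
from h import *
np.set_printoptions(precision=4,suppress=True)
ims=[]
for n in("scene","top"):
    im=imaging.camera(n); cv2.imwrite(f"pics/{n}0.png",cv2.resize(im[:,:,::-1],None,fx=1.5,fy=1.5))
    print(n,cam(n)[2],cam(n)[3][:,2])
names=["pin","spare","stand","deck","window","reagent","diluent","carton"]
for t in names:
    r={}
    for n in("scene","top"):
        l=imaging.tip_of(n,t)[:2]; print(t,n,[(np.round(d["pixel"],1),round(d["confidence"],2)) for d in l])
        if l: r[n]=ray(n,l[0]["pixel"])
        c=imaging.cut_out(n,t)[:2]; print("   box",[(np.round(d["box"],1),round(d["confidence"],2)) for d in c])
    if len(r)==2: print("   tri",tri(*r.values()))
o=get_obs(); print(o["time"],o["position"],R.from_quat(o["tool_rot"]).as_matrix(),o["ft_force"])
E
```

```text
scene [ 1.5969 -0.1272  0.7374] [-0.8112  0.1225 -0.5718]
top [ 0.5382 -0.0084  1.0088] [ 0.0771 -0.0067 -0.997 ]
pin scene [(array([209.5, 186.8]), 0.64)]
   box []
pin top [(array([288.2, 219.9]), 0.44)]
   box [(array([291.5, 220.2,   9.3,  11.7]), 0.57), (array([102.3, 209.6,  29.3,  17.7]), 0.27)]
   tri (array([ 0.5318, -0.1147,  0.015 ]), np.float64(0.0011670326385218182))
spare scene [(array([176.7, 190.5]), 0.56), (array([377.1, 181.3]), 0.35)]
   box []
spare top [(array([322.3, 215.4]), 0.57)]
   box [(array([326.6, 214.7,   9. ,   6.8]), 0.41)]
   tri (array([ 0.5469, -0.2106,  0.0209]), np.float64(0.00086709467398334))
stand scene [(array([194.3, 191.5]), 0.75)]
   box [(array([196.8, 187.8,  56.4,  30.4]), 0.86)]
stand top [(array([306.5, 214.6]), 0.95)]
   box [(array([306.9, 215.2,  55.8,  28. ]), 0.79)]
   tri (array([ 0.5484, -0.1634,  0.0143]), np.float64(0.005615577252809606))
deck scene [(array([300.9, 191.6]), 0.91)]
   box [(array([302.9, 185.8,  57.9,  47.2]), 0.69)]
deck top [(array([195.4, 207.4]), 0.96)]
   box [(array([196.4, 207.3,  57.2,  54.3]), 0.74)]

[... 678 characters left out ...]
e [(array([376.4, 179.2]), 0.78)]
   box [(array([377.6, 171.2,  17.5,  25.2]), 0.78)]
diluent top [(array([109.5, 213.1]), 0.81)]
   box [(array([103.8, 210.1,  29. ,  17.2]), 0.83)]
   tri (array([0.5391, 0.4021, 0.001 ]), np.float64(0.0032619623436518173))
carton scene [(array([108.4, 204.1]), 0.91)]
   box [(array([107.6, 197.9,  30.6,  28.2]), 0.94)]
carton top [(array([389.5, 209.9]), 0.91), (array([107.7, 211. ]), 0.47)]
   box [(array([389.7, 211.5,  31.8,  31. ]), 0.96)]
   tri (array([ 0.5674, -0.4066,  0.0066]), np.float64(0.002268570139074537))
1.7 [ 0.2283 -0.5818  0.2226] [[ 0.      0.3652 -0.9309]
 [-0.     -0.9309 -0.3652]
 [-1.      0.     -0.    ]] [ 0.2     0.8844 -0.3347]
```

```bash
python3 - <<'E'
from h import *
a=imaging.camera("top"); s=imaging.camera("scene")
A=np.hstack([cv2.resize(a[185:245,160:240],None,fx=5,fy=5,interpolation=2),cv2.resize(a[185:245,270:350],None,fx=5,fy=5,interpolation=2)])
B=np.hstack([cv2.resize(s[155:215,260:340],None,fx=5,fy=5,interpolation=2),cv2.resize(s[155:215,155:235],None,fx=5,fy=5,interpolation=2)])
cv2.imwrite("pics/c1.png",np.vstack([A,B])[:,:,::-1])
E
```

```text
(no output)
```

View pics/c1.png

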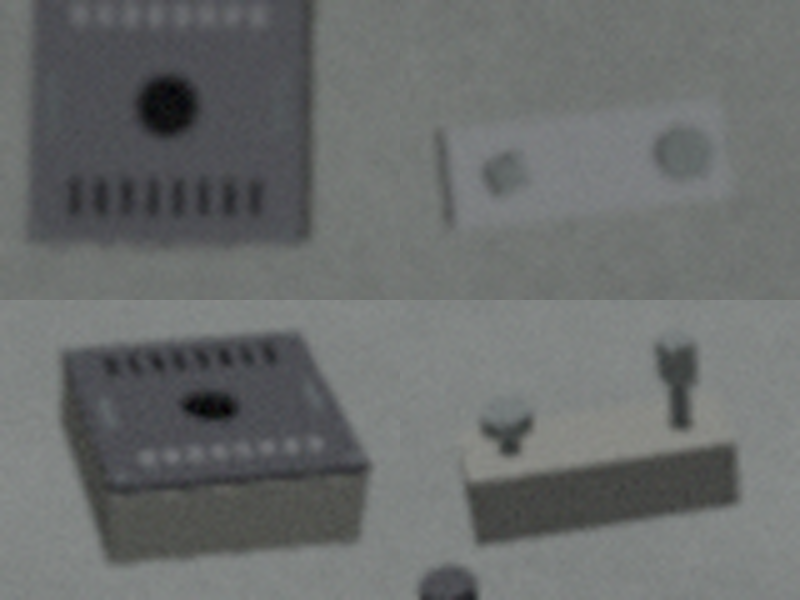

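View pics/scene0.png

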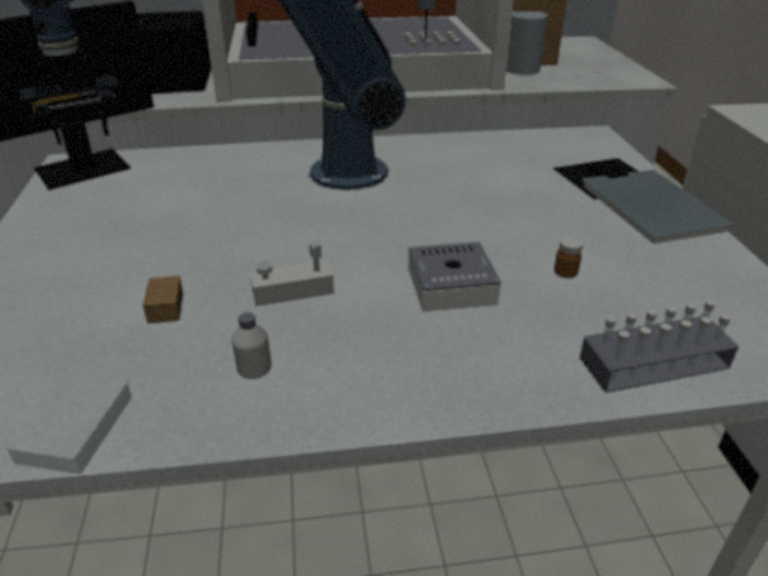

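```bash
python3 - <<'E'
from h import *
np.set_printoptions(precision=4,suppress=True)
a=np.mean([imaging.camera("top").astype(float) for _ in range(10)],0)
s=np.mean([imaging.camera("scene").astype(float) for _ in range(10)],0)
np.savez("avg.npz",a=a,s=s)
def dark(im,x0,x1,y0,y1):
    g=im[y0:y1,x0:x1].mean(2); w=np.clip((np.percentile(g,60)-g)-25,0,None); yy,xx=np.mgrid[y0:y1,x0:x1]
    print(w.max()); return np.array([(w*xx).sum(),(w*yy).sum()])/w.sum()
wt=dark(a,184,202,197,216); ws=dark(s,292,312,171,183)
print("win",wt,ws,tri(ray("top",wt),ray("scene",ws)),atz("top",wt,.055),atz("scene",ws,.055))
def pick(im,c,r,k=20,h=14):
    g=im[r-h:r+h,c-h-4:c+h+4]; g=(g-g.min())/(g.max()-g.min())*255
    return cv2.resize(g.astype(np.uint8),(720//2+30,300),interpolation=2)
def crop(im,x0,y0,w,h,f):
    g=im[y0:y0+h,x0:x0+w]; g=np.clip((g-np.percentile(g,1))/(np.percentile(g,99.5)-np.percentile(g,1)),0,1)*255
    return cv2.resize(g.astype(np.uint8),None,fx=f,fy=f,interpolation=2)
L=np.hstack([crop(a,280,208,20,20,20),crop(s,200,160,20,20,20)])
cv2.imwrite("pics/c2.png",L[:,:,::-1])
E
```

```text
37.99999999999999
43.44666666666667
win [192.975  205.7372] [301.6325 175.9777] (array([0.5648, 0.1533, 0.0511]), np.float64(0.0025633883703245833)) [0.5645 0.1513 0.055 ] [0.5705 0.153  0.055 ]
```

View pics/c2.png

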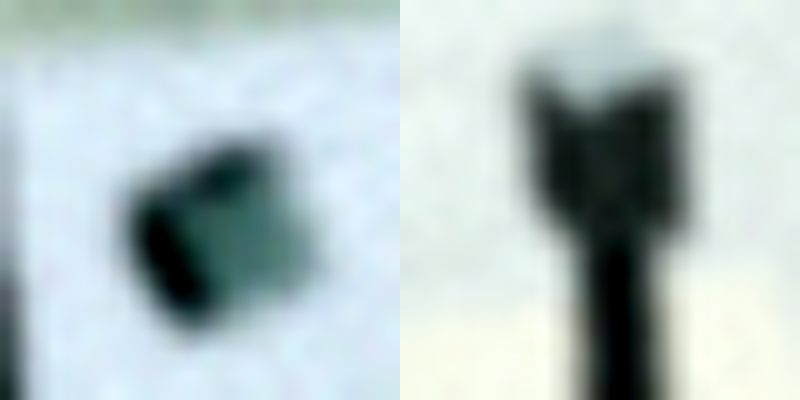

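```bash
python3 - <<'E'
from h import *
from scipy.optimize import least_squares
np.set_printoptions(precision=4,suppress=True)
f=lambda L,ox,oy:[np.array([ox+(x+.5)/20-.5,oy+(y+.5)/20-.5]) for x,y in L]
T=f([(175,205),(275,160),(315,265),(215,320)],280,208)
S=f([(520,72),(590,105),(685,72)],200-20,160)   # crop offset 400px =20 px
def C(p):
    x,y,z,w=p; return [np.array([x+.0127*np.cos(w+k*np.pi/2),y+.0127*np.sin(w+k*np.pi/2),z]) for k in range(4)]
def res(p,parts="TS"):
    r=[]; c=C(p)
    for n,L in (("top",T),("scene",S)):
        if n[0].upper() not in parts: continue
        q=[proj(n,k) for k in c]
        for l in L:
            r+=list(min((v-l for v in q),key=np.linalg.norm))
    return np.array(r)
for w0 in (.2,.9,1.4):
    s=least_squares(res,[.53,-.115,.103,w0]); print(s.x[:3],(np.degrees(s.x[3])-45)%90,s.cost,s.fun)
p=s.x
for parts in "TS":
    r=least_squares(lambda q:res([q[0],q[1],.103,q[2]],parts),[.53,-.115,p[3]]); print(parts,r.x[:2],(np.degrees(r.x[2])-45)%90,r.cost)
E
```

```text
[ 0.5278 -0.1147  0.0954] 59.45997372099376 17.724173750172852 [ 2.2503 -0.8037 -2.7497  1.4463  1.0965 -0.1672 -3.3305 -0.7064 -1.7725
  0.6569  0.305   0.2795 -1.5378 -1.0747]
[ 0.534  -0.1134  0.102 ] 25.014010436501422 6.421747379659126 [-1.368  -0.1879 -0.069  -0.7169  0.7527  0.3811 -0.552   0.4187  1.5945
  1.1303 -1.9055 -0.5197 -1.0419 -0.6478]
[ 0.534  -0.1134  0.102 ] 25.01431063004209 6.421747379834227 [-1.368  -0.1879 -0.069  -0.7169  0.7527  0.3811 -0.552   0.4188  1.5945
  1.1303 -1.9055 -0.5197 -1.0419 -0.6478]
T [ 0.5339 -0.114 ] 24.348129139211764 1.6288165624959634
S [ 0.536 -0.109] 5.667851364611543 3.7583538896036464
```

```bash
cat > fit.py <<'E'
from h import *
from scipy.optimize import minimize
np.set_printoptions(precision=4,suppress=True)
D=np.load("avg.npz"); k=8
def masks(n,p,x0,y0,w,h,sig):
    x,y,z,yaw=p; Rm=R.from_euler("z",yaw).as_matrix(); cc=cam(n)[2]
    def poly(P):
        q=np.array([proj(n,v) for v in P]); q=((q-[x0-.5,y0-.5])*k-.5)
        m=np.zeros((h*k,w*k),np.float32); cv2.fillPoly(m,[np.round(q*16).astype(np.int32)],1,shift=4); return m
    W=lambda v:Rm@np.array(v)+[x,y,z]; a=.009; fs=[]
    # shaft as vertical quad
    v=cc-[x,y,z]; t=np.array([-v[1],v[0],0]); t/=np.linalg.norm(t); c=np.array([x,y,z]); d=np.array([0,0,1.])
    fs.append(poly([c+.006*t-.028*d,c-.006*t-.028*d,c-.006*t-.058*d,c+.006*t-.058*d]))
    corners=[(a,a),(-a,a),(-a,-a),(a,-a)]; nr=[(0,1),(-1,0),(0,-1),(1,0)]
    for i in range(4):
        if np.dot(Rm@np.array([*nr[i],0]),v)>0:
            A,B=corners[i],corners[(i+1)%4]; fs.append(poly([W((*A,0)),W((*B,0)),W((*B,-.028)),W((*A,-.028))]))
    fs.append(poly([W((*A,0)) for A in corners]))
    lab=np.zeros((h*k,w*k),int)
    for i,m in enumerate(fs): lab[m>0]=i+1
    out=[]
    for i in range(len(fs)+1):
        m=(lab==i).astype(np.float32); m=cv2.GaussianBlur(m,(0,0),sig*k); out.append(cv2.resize(m,(w,h),interpolation=cv2.INTER_AREA))
    return out
def cost(n,p,box,sig):
    im=D["a" if n=="top" else "s"]; x0,y0,w,h=box; g=im[y0:y0+h,x0:x0+w].mean(2)
    M=masks(n,p,*box,sig); A=np.stack([m.ravel() for m in M],1); b=g.ravel()
    s,*_=np.linalg.lstsq(A,b,rcond=None); return ((A@s-b)**2).mean(),s
BT=(283,212,15,16); BS=(203,161,14,15)
if __name__=="__main__":
    for n,B in(("top",BT),("scene",BS)):
        best=None
        for y0 in np.radians(np.arange(0,90,11.25)):
            f=lambda q:cost(n,[q[0]/1e3,q[1]/1e3,.103,q[2]/10],B,max(.1,q[3]/10))[0]
            r=minimize(f,[533,-113,y0*10,7],method="Nelder-Mead",options=dict(initial_simplex=[[533,-113,y0*10,7],[537,-113,y0*10,7],[533,-109,y0*10,7],[533,-113,y0*10+1.5,7],[533,-113,y0*10,9]],maxiter=150))
            print(n,r.x[:2],round(np.degrees(r.x[2]/10)%90,1),r.x[3],r.fun)
E
python3 fit.py
```

```text
Traceback (most recent call last):
  File "fit.py", line 35, in <module>
    r=minimize(f,[533,-113,y0*10,7],method="Nelder-Mead",options=dict(initial_simplex=[[533,-113,y0*10,7],[537,-113,y0*10,7],[533,-109,y0*10,7],[533,-113,y0*10+1.5,7],[533,-113,y0*10,9]],maxiter=150))
  File "fit.py", line 34, in <lambda>
    f=lambda q:cost(n,[q[0]/1e3,q[1]/1e3,.103,q[2]/10],B,max(.1,q[3]/10))[0]
               ~~~~^^^^^^^^^^^^^^^^^^^^^^^^^^^^^^^^^^^^^^^^^^^^^^^^^^^^^^
  File "fit.py", line 27, in cost
    M=masks(n,p,*box,sig); A=np.stack([m.ravel() for m in M],1); b=g.ravel()
  File "fit.py", line 18, in masks
    fs.append(poly([W((*A,0)) for A in corners]))
              ~~~~^^^^^^^^^^^^^^^^^^^^^^^^^^^^^^
  File "fit.py", line 8, in poly
    q=np.array([proj(n,v) for v in P]); q=((q-[x0-.5,y0-.5])*k-.5)
                ~~~~^^^^^
  File "h.py", line 13, in proj
    K,k1,c,rot=cam(n); q=rot.T@(np.array(P)-c); u=q[:2]/q[2]; u=u*(1+k1*(u@u)); return (K@[*u,1])[:2]
               ~~~^^^
  File "h.py", line 5, in cam
    p=imaging.camera_params(n); K=np.array(p["camera_matrix"]); rot=np.array(p["rotation"])
ValueError: time passes only in moves, steps and waits
```

```bash
sed -i 's/^def cam(n):/from functools import lru_cache\n@lru_cache\ndef cam(n):/' h.py; python3 fit.py; python3 -m inch '[[50,[0,-32,-45],[0,0,0]],[50,[0,-32,-45],[0,0,0]],[50,[0,-32,-45],[0,0,0]],[50,[0,-32,-45],[0,0,0]],[50,[0,-32,-45],[0,0,0]],[50,[0,-32,-45],[0,0,0]],[50,[0,-32,-45],[0,0,0]],[50,[0,-32,-45],[0,0,0]]]'
```

```text
top [ 533.9689 -113.0383] 29.1 10.22565923656711 1.7030126858633348
top [ 533.9254 -113.3566] 27.3 10.056028003836232 1.6284159994960836
top [ 533.8412 -113.1267] 26.8 10.196309099735714 1.7106912931687825
top [ 533.8658 -113.23  ] 26.9 10.334287525342392 1.4832534670281623
top [ 533.8363 -113.2381] 27.4 10.362550468692943 1.507258747065737
top [ 533.9248 -113.2598] 27.3 10.550292392751949 1.512826195485588
top [ 533.4679 -113.1964] 26.6 10.492386557217209 1.5401278245270176
top [ 537.1177 -111.4937] 46.6 14.028145540057535 7.4860644210989165
scene [ 536.6801 -110.3742] 14.7 7.87377361136438 11.29170673940879
scene [ 537.1718 -110.3602] 16.6 7.723767243557461 10.593912572564005
scene [ 536.0761 -110.146 ] 15.0 8.451926562098539 11.817830592834841
scene [ 536.9215 -110.3341] 14.4 7.980655242683489 11.407703377713018
scene [ 537.1831 -110.3559] 20.4 8.921219808423185 12.009861043137157
scene [ 537.6764 -110.2866] 20.8 8.17911830201902 14.048949201132343
scene [ 536.9274 -110.2863] 76.6 8.51556011964173 24.243554339155924
scene [ 536.6804 -109.9649] 77.5 8.514599722473177 25.220628898666316
time: 3.8
position: [0.477, -0.2084, 0.2226]
tool_rot: [0.697, 0.125, -0.694, 0.131]
ft_force: [1.1, -0.7, -1.0]
grip_width: 0.0498
```

```bash
cat >> h.py <<'E'
def go(tx,ty,tz):
    o=get_obs(); M=R.from_quat(o["tool_rot"]).as_matrix(); d=np.array([tx,ty,tz])-o["position"]
    print("t",round(o["time"],2),"pos",np.round(o["position"],4),"yaw y",np.round(np.degrees(np.arctan2(M[1,1],M[0,1])),2),"tilt",np.round(M[:,0],4),"F",np.round(o["ft_force"],2),"w",round(o["grip_width"],4))
    print("tool shift mm",np.round(M.T@d*1e3,2))
    down=np.array([0,0,-1.]); c=np.cross(M[:,0],down); print("level rotvec deg",np.round(np.degrees(M.T@c),2))
E
python3 -c "
from h import *
go(.535,-.112,.13)"
```

```text
t 3.8 pos [ 0.477  -0.2084  0.2226] yaw y -69.14 tilt [ 0.0048 -0.0075 -1.    ] F [ 1.11 -0.74 -1.03] w 0.0498
tool shift mm [ 92.14 -70.22 -88.33]
level rotvec deg [ 0.  -0.1 -0.5]
```

```bash
python3 -m inch '[[50,[0,-35,-44],[0,0,0]],[50,[0,-35,-44],[0,0,0]],[50,[30,0,0],[-6,-0.1,-0.5]],[50,[30,0,0],[0,0,0]],[50,[0,0,0],[0,0,0]]]'>/dev/null;  python3 -c "
from h import *
go(.535,-.112,.09)"
```

```text
t 4.42 pos [ 0.5403 -0.104   0.1626] yaw y -62.43 tilt [ 0.0058 -0.0021 -1.    ] F [-0.78  0.44  0.01] w 0.0497
tool shift mm [72.61  4.3   8.69]
level rotvec deg [ 0.   -0.24 -0.26]
```

```bash
python3 -m inch '[[50,[15,4.3,8.7],[0,-0.2,-0.3]],[50,[15,0,0],[0,0,0]],[50,[10,0,0],[0,0,0]],[50,[0,0,0],[0,0,0]]]'>/dev/null;  python3 -c "
from h import *
go(.535,-.112,.07)
for n,i in(('top',0),('scene',1)):
    im=imaging.camera(n)
    x,y=[(255,185),(175,130)][i]
    cv2.imwrite(f'pics/d{n}.png',cv2.resize(im[y:y+75,x:x+75],None,fx=5.3,fy=5.3,interpolation=2)[:,:,::-1])
a=np.hstack([cv2.imread('pics/dtop.png'),cv2.imread('pics/dscene.png')]);cv2.imwrite('pics/d.png',a)"
```

```text
t 4.92 pos [ 0.5356 -0.1144  0.1223] yaw y -62.56 tilt [ 3.8e-03 -8.0e-04 -1.0e+00] F [-0.12  0.07 -0.29] w 0.0499
tool shift mm [52.31 -2.55 -0.44]
level rotvec deg [ 0.   -0.17 -0.14]
```

View pics/d.png

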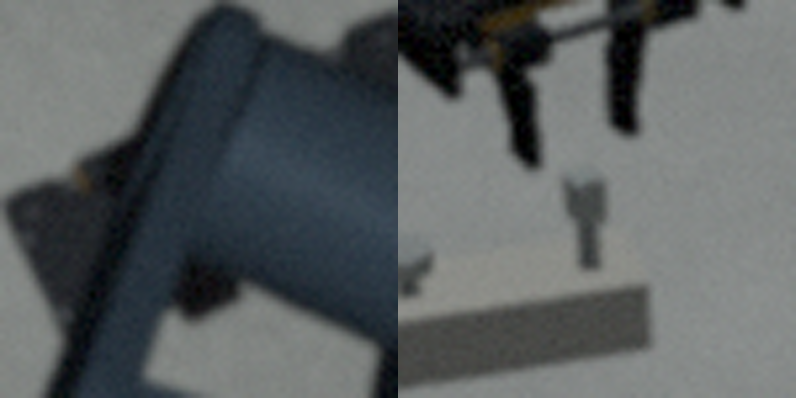

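```bash
python3 -m inch '[[50,[18,-2.5,0],[0,0,0]],[50,[18,0,0],[0,0,0]],[50,[14,0,0],[0,-0.2,-0.1]],[50,[0,0,0],[0,0,0]],[17,[0,0,0],[0,0,0]],[17,[0,0,0],[0,0,0]],[17,[0,0,0],[0,0,0]],[17,[0,0,0],[0,0,0]],[17,[0,0,0],[0,0,0]]]' 5;  python3 -c "
from h import *
go(.535,-.112,.07)"
```

```text
time: 6.15
position: [0.5386, -0.1131, 0.076]
tool_rot: [0.69, 0.166, -0.684, 0.17]
ft_force: [-0.5, 0.7, 1.0]
grip_width: 0.0197
t 6.15 pos [ 0.5386 -0.1131  0.076 ] yaw y -62.53 tilt [ 0.0092 -0.0045 -0.9999] F [-0.55  0.72  0.98] w 0.0197
tool shift mm [ 5.99 -2.67  2.72]
level rotvec deg [ 0.   -0.35 -0.47]
```

```bash
python3 -m inch '[[24,[0,0,0],[0,0,0]],[24,[6,-2,2.5],[0,-0.3,-0.5]],[24,[0,0,0],[0,0,0]]]' 5 >/dev/null;  python3 -c "
from h import *
go(.535,-.112,.07)"; python3 -m inch '[[15,[0,0,0],[0,0,0]],[15,[0,0,0],[0,0,0]],[15,[0,0,0],[0,0,0]],[15,[0,0,0],[0,0,0]]]' 5 >/dev/null;  python3 -c "
from h import *
go(.535,-.112,.07)"
```

```text
t 6.53 pos [ 0.5357 -0.1128  0.0696] yaw y -62.52 tilt [ 9.e-04  5.e-04 -1.e+00] F [-0.27  0.19 -0.22] w 0.0236
tool shift mm [-0.35 -0.99  0.27]
level rotvec deg [-0.   -0.06  0.  ]
t 7.03 pos [ 0.5355 -0.1127  0.0695] yaw y -62.53 tilt [ 4.e-04  8.e-04 -1.e+00] F [-0.78  0.54  0.15] w 0.0185
tool shift mm [-0.51 -0.85  0.15]
level rotvec deg [ 0.   -0.04  0.03]
```

```bash
python3 -m inch '[[15,[0,0,0],[0,0,0]],[15,[0,0,0],[0,0,0]],[15,[-15,0,0],[0,0,0]],[15,[-20,0,0],[0,0,0]],[15,[-25,0,0],[0,0,0]],[15,[-25,0,0],[0,0,0]],[15,[0,0,0],[0,0,0]]]' 35 >/dev/null;  python3 -c "
from h import *
go(.5665,.152,.13)"
```

```text
t 7.9 pos [ 0.5361 -0.1133  0.1598] yaw y -62.51 tilt [ 2.7e-03 -7.0e-04 -1.0e+00] F [-0.63 -0.63 -1.61] w 0.0176
tool shift mm [  29.66 -221.35 -149.31]
level rotvec deg [-0.   -0.12 -0.11]
```

```bash
python3 -m inch '[[15,[0,-36,-24],[0,0,0]],[15,[0,-36,-24],[0,0,0]],[15,[0,-36,-24],[0,0,0]],[15,[0,-36,-24],[0,0,0]],[15,[0,-36,-24],[0,0,0]],[15,[0,-30,-22],[0,0,0]],[15,[0,0,0],[0,0,0]]]' >/dev/null;  python3 -c "
from h import *
go(.5665,.152,.13)
im=imaging.camera('scene'); cv2.imwrite('pics/e.png',cv2.resize(im[110:210,250:350],None,fx=6,fy=6,interpolation=2)[:,:,::-1])
r=imaging.tip_of('scene','pin')
print(r[:1], proj('scene',get_obs()['position']-[0,0,.0495]),proj('scene',[.5665,.152,.055]))"
```

```text
t 8.78 pos [0.5636 0.1445 0.1547] yaw y -62.7 tilt [-0.0038 -0.0017 -1.    ] F [-0.45 -0.51 -0.81] w 0.018
tool shift mm [24.72 -5.3  -6.14]
level rotvec deg [-0.    0.24  0.01]
[{'pixel': [299.8, 160.0], 'confidence': 0.62}] [298.46282807 160.1331632 ] [300.98687792 175.26025341]
```

View pics/e.png

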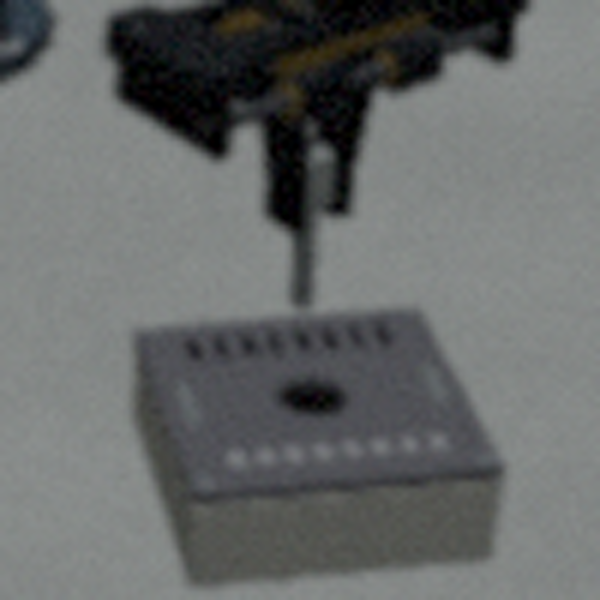

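```bash
cat >> h.py <<'E'
W=[.5675,.1513]
def rel():
    o=get_obs(); M=R.from_quat(o["tool_rot"]).as_matrix(); d=M.T@(o["position"]-[*W,.0965])
    F=M.T@np.array(o["ft_force"]); c=M.T@np.cross(M[:,0],[0,0,-1.])
    print("t",round(o["time"],2),"off y,z mm",np.round(d[1:]*1e3,1),"depth past plate",round(d[0]*1e3,2),"Ftool",np.round(F,2),"mom",np.round(M.T@np.array(o["moment"]),2),"level",np.round(np.degrees(c),2),"w",round(o["grip_width"]*1e3,1))
E
python3 -c "
from h import *
rel()"
python3 -m inch '[[15,[10,-5.2,-6.7],[0,0.2,0]],[15,[15,0,0],[0,0,0]],[15,[10,0,0],[0,0,0]],[15,[0,0,0],[0,0,0]]]' >/dev/null;  python3 -c "
from h import *
rel()"
```

```text
t 8.88 off y,z mm [6.2 8.3] depth past plate -58.19 Ftool [ 0.51 -0.33 -0.57] mom [-0.01  0.01  0.03] level [-0.    0.32 -0.01] w 17.9
t 9.38 off y,z mm [3.4 3.7] depth past plate -19.28 Ftool [3.06 0.58 0.12] mom [-0.02  0.04  0.  ] level [0.   0.31 0.04] w 18.1
```

```bash
python3 -m inch '[[15,[0,-3.4,-3.7],[0,0.3,0]],[15,[0,0,0],[0,0,0]]]' >/dev/null;  python3 -c "
from h import *
rel()
im=np.mean([imaging.camera('scene').astype(float) for _ in range(4)],0)
np.save('e.npy',im)
print(imaging.tip_of('scene','pin')[:1],proj('scene',np.array(get_obs()['position'])-[0,0,.0495]))
rel()"
```

```text
t 9.62 off y,z mm [ 0.3 -0.5] depth past plate -19.34 Ftool [ 0.6  -0.12  1.28] mom [-0.01  0.01 -0.01] level [ 0.   -0.03  0.03] w 17.7
[{'pixel': [301.0, 174.3], 'confidence': 0.59}] [301.03941576 172.24328405]
t 9.88 off y,z mm [ 0.4 -0.3] depth past plate -19.42 Ftool [ 1.5   0.41 -0.42] mom [-0.01  0.01  0.02] level [-0.   -0.02  0.03] w 17.8
```

```bash
python3 -m inch '[[15,[8,0,0],[0,0,0]],[15,[6,0,0],[0,0,0]],[15,[0,0,0],[0,0,0]]]' >/dev/null;  python3 -c "
from h import *
rel()"; python3 -m inch '[[15,[3,0,0],[0,0,0]],[15,[2,0,0],[0,0,0]],[15,[0,0,0],[0,0,0]]]' >/dev/null;  python3 -c "
from h import *
rel()"
```

```text
t 10.25 off y,z mm [ 0.3 -0.1] depth past plate -4.43 Ftool [ 1.43  1.64 -0.27] mom [0.   0.03 0.01] level [ 0.   -0.01  0.03] w 17.7
t 10.62 off y,z mm [ 0.3 -0.4] depth past plate 0.37 Ftool [-2.74 -1.06 -0.35] mom [ 0.09 -0.23 -0.07] level [-0.   -0.02  0.03] w 17.9
```

```bash
python3 -m inch '[[15,[0.5,3,0],[0,0,0]],[15,[0,3,0],[0,0,0]],[15,[0,0,0],[0,0,0]]]' >/dev/null;  python3 -c "
from h import *
rel()"; python3 -m inch '[[15,[0.2,0,2],[0,0,0]],[15,[0,-0.7,2],[0,0,0]],[15,[0,-1.3,2],[0,0,0]]]' >/dev/null;  python3 -c "
from h import *
rel()"
```

```text
t 11.0 off y,z mm [ 5.6 -0.6] depth past plate 0.05 Ftool [-1.57 -0.73  0.26] mom [-0.01 -0.14 -0.24] level [-0.   -0.08  0.13] w 17.9
t 11.38 off y,z mm [5.2 3.7] depth past plate 0.01 Ftool [-0.18  0.3  -1.09] mom [-0.05  0.22  0.12] level [ 0.   -0.35 -0.06] w 18.0
```

```bash
python3 -m inch '[[15,[0.8,-1.7,1.5],[0,-0.3,0]],[15,[0.3,-2,1.2],[0,0,0]],[15,[0.2,-2,0.5],[0,0,0]],[15,[0.2,-2,0],[0,0,0]]]' >/dev/null;  python3 -c "
from h import *
rel()"
```

```text
t 11.88 off y,z mm [-0.2  5.4] depth past plate 0.39 Ftool [-2.36  3.02  0.07] mom [-0.    0.02  0.5 ] level [ 0.   -0.26 -0.36] w 17.9
```

```bash
python3 -m inch '[[15,[0.4,-2.2,0.6],[0,-0.2,-0.3]],[15,[0.2,-2.2,-0.6],[0,0,0]],[15,[0.2,-1.8,-1.6],[0,0,0]],[15,[0.2,-1,-2],[0,0,0]]]' >/dev/null;  python3 -c "
from h import *
rel()"; python3 -m inch '[[15,[0.2,-0.2,-2],[0,-0.1,-0.2]],[15,[0.2,0.3,-2],[0,0,0]],[15,[0.2,1,-2],[0,0,0]]]' >/dev/null;  python3 -c "
from h import *
rel()"
```

```text
t 12.38 off y,z mm [-8.1  3.6] depth past plate 1.66 Ftool [-3.14  2.52  2.61] mom [-0.   -0.38  0.6 ] level [-0.    0.21 -0.02] w 17.6
t 12.75 off y,z mm [-8.9  1.2] depth past plate 3.27 Ftool [-4.02  0.85  3.54] mom [-0.02 -0.99  0.06] level [0.   0.86 0.42] w 17.6
```

```bash
python3 -m inch '[[15,[0,0,0],[0,0.8,0.4]],[15,[0,0,0],[0,0,0]]]' >/dev/null;  python3 -c "
from h import *
rel()"; python3 -m inch '[[15,[0.5,0,-1.5],[0,0,0]],[15,[0,0,0],[0,0,0]]]' >/dev/null;  python3 -c "
from h import *
rel()"
```

```text
t 13.0 off y,z mm [-9.4  1.7] depth past plate 3.29 Ftool [-5.25  1.64  2.76] mom [-0.02 -0.7   0.46] level [0.   0.1  0.06] w 17.7
t 13.25 off y,z mm [-9.6  1.2] depth past plate 3.67 Ftool [-4.86  2.54  3.61] mom [-0.03 -0.68  0.4 ] level [0.   0.22 0.09] w 17.5
```

```bash
python3 -m inch '[[15,[0,2,1],[0,0,0]],[15,[0,2,0],[0,0,0]]]' >/dev/null;  python3 -c "
from h import *
rel()"; python3 -m inch '[[15,[0.5,0,0],[0,0.2,0.1]],[15,[0.5,0,0],[0,0,0]]]' >/dev/null;  python3 -c "
from h import *
rel()"
```

```text
t 13.5 off y,z mm [-8.6  1.6] depth past plate 3.43 Ftool [-5.05 -2.94  0.43] mom [-0.01 -0.43 -0.83] level [0.   0.12 0.43] w 17.5
t 13.75 off y,z mm [-9.4  1.5] depth past plate 4.02 Ftool [-5.34  1.54  3.68] mom [-0.02 -0.78  0.52] level [ 0.   -0.12  0.38] w 17.6
```

```bash
python3 -m inch '[[15,[0,0.4,1.2],[0,-0.1,0.4]],[15,[1,0,0],[0,0,0]],[15,[0,0,0],[0,0,0]]]' >/dev/null;  python3 -c "
from h import *
rel()"; python3 -m inch '[[15,[1,0.5,1],[0,0,0.2]],[15,[1,0,0],[0,0,0]],[15,[0,0,0],[0,0,0]]]' >/dev/null;  python3 -c "
from h import *
rel()"
```

```text
t 14.12 off y,z mm [-9.6  1.6] depth past plate 3.92 Ftool [-5.39  1.46  3.33] mom [-0.05 -0.81  0.4 ] level [-0.   -0.19  0.02] w 17.4
t 14.5 off y,z mm [-9.7  1.7] depth past plate 4.55 Ftool [-7.15  1.98  4.1 ] mom [ 0.03 -0.86  0.36] level [-0.   -0.34 -0.13] w 17.7
```

```bash
python3 -m inch '[[15,[-2,0,0],[0,-0.3,-0.1]],[15,[-0.5,0,0],[0,0,0]],[15,[0,0,0],[0,0,0]]]' >/dev/null;  python3 -c "
from h import *
rel()"; python3 -m inch '[[15,[0,0,3],[0,0,0]],[15,[0,0,0],[0,0,0]]]' >/dev/null;  python3 -c "
from h import *
rel()"
```

```text
t 14.88 off y,z mm [-9.7  1.6] depth past plate 1.95 Ftool [-3.49  0.93  2.55] mom [-0.06 -0.57  0.38] level [ 0.   -0.07 -0.04] w 17.7
t 15.12 off y,z mm [-9.6  2.2] depth past plate 1.53 Ftool [-3.31  0.95  1.41] mom [-0.   -0.34  0.16] level [-0.   -0.42 -0.06] w 17.5
```

```bash
python3 -m inch '[[15,[0.5,1,3],[0,-0.3,0]],[15,[0.3,0,2],[0,0,0]]]' >/dev/null;  python3 -c "
from h import *
rel()"; python3 -m inch '[[15,[0.5,1,2],[0,-0.3,0]],[15,[0.3,0,0],[0,0,0]]]' >/dev/null;  python3 -c "
from h import *
rel()"
```

```text
t 15.38 off y,z mm [-8.9  4. ] depth past plate 1.65 Ftool [-2.94 -0.43 -3.53] mom [ 0.04  0.65 -0.23] level [ 0.   -0.55 -0.05] w 17.8
t 15.62 off y,z mm [-8.1  5. ] depth past plate 2.06 Ftool [-4.62 -1.8  -1.28] mom [ 0.02  0.41 -0.22] level [-0.   -0.38 -0.04] w 17.5
```

```bash
python3 -m inch '[[15,[-1.5,2,-2.5],[0,-0.4,0]],[15,[0,1,-2.5],[0,0,0]],[15,[0,0,0],[0,0,0]]]' >/dev/null;  python3 -c "
from h import *
rel()"; python3 -m inch '[[15,[0,0,-2],[0,0,0]],[15,[0.2,0.3,-2],[0,0,0]],[15,[0.2,1,-2],[0,0,0]]]' >/dev/null;  python3 -c "
from h import *
rel()"
```

```text
t 16.0 off y,z mm [-6.7  3.9] depth past plate 2.03 Ftool [-2.66 -1.96 -0.33] mom [-0.04  0.14 -0.33] level [-0.    0.61  0.18] w 17.8
t 16.38 off y,z mm [-6.4  2.1] depth past plate 3.41 Ftool [-4.96 -3.57  4.03] mom [-0.04 -0.96 -0.68] level [0.   1.22 0.33] w 17.6
```

```bash
python3 -m inch '[[15,[-1,0,0],[0,1.2,0.3]],[15,[0,0,0],[0,0,0]]]' >/dev/null;  python3 -c "
from h import *
rel()"; python3 -m inch '[[15,[-1.5,0,0],[0,0,0]],[15,[0,0,0],[0,0,0]]]' >/dev/null;  python3 -c "
from h import *
rel()"; python3 -m inch '[[15,[-1,0,0],[0,0,0]],[15,[0,0,0],[0,0,0]]]' >/dev/null;  python3 -c "
from h import *
rel()"
```

```text
t 16.62 off y,z mm [-6.3  2.7] depth past plate 2.45 Ftool [-4.66 -0.89  2.29] mom [ 0.02 -0.62 -0.26] level [0.   0.01 0.01] w 17.5
t 16.88 off y,z mm [-6.2  2.7] depth past plate 1.05 Ftool [-3.21 -0.87  2.03] mom [-0.04 -0.5  -0.23] level [-0.    0.01  0.01] w 17.7
t 17.12 off y,z mm [-5.6  1.4] depth past plate 0.32 Ftool [-0.34 -0.92  0.71] mom [ 0.09 -0.03 -0.06] level [-0.   -0.16 -0.07] w 17.6
```

```bash
python3 -m inch '[[15,[0,0,-2.5],[0,0.1,0]],[15,[0,0,-2.5],[0,0,0]],[15,[0,0.5,-2.5],[0,0.2,0]]]' >/dev/null;  python3 -c "
from h import *
rel()"; python3 -m inch '[[15,[0,0.5,-1.5],[0,0.4,0]],[15,[0,2,-1],[0,0.2,0]],[15,[0,2,-1],[0,0,0]]]' >/dev/null;  python3 -c "
from h import *
rel()"
```

```text
t 17.5 off y,z mm [-4.5 -7.2] depth past plate 0.59 Ftool [ 0.32 -0.1   0.32] mom [-0.01 -0.05 -0.06] level [ 0.   -0.53 -0.12] w 17.6
t 17.88 off y,z mm [ -0.9 -10.4] depth past plate 0.52 Ftool [-1.24 -1.49  0.28] mom [ 0.01 -0.23 -0.41] level [ 0.   -1.1  -0.01] w 17.4
```

```bash
python3 -m inch '[[15,[0.3,1,2],[0,-1,0]],[15,[0,1,2],[0,0,0]],[15,[0,0,0],[0,0,0]]]' >/dev/null;  python3 -c "
from h import *
rel()"; python3 -m inch '[[15,[0.3,1.5,1],[0,0,0]],[15,[0.1,1.5,1.5],[0,0,0]],[15,[0.1,0.5,2],[0,0,0]]]' >/dev/null;  python3 -c "
from h import *
rel()"
```

```text
t 18.25 off y,z mm [ 2.4 -8.4] depth past plate 0.39 Ftool [-0.82 -0.22  1.17] mom [-0.04 -0.09 -0.18] level [ 0.   -0.31 -0.13] w 18.0
t 18.62 off y,z mm [ 6.3 -5. ] depth past plate 0.35 Ftool [-0.02 -0.71 -0.96] mom [-0.04  0.24 -0.14] level [-0.   -0.5  -0.16] w 17.4
```

```bash
python3 -m inch '[[15,[0.8,-0.5,2],[0,-0.5,-0.1]],[15,[0.2,-0.5,2],[0,0,0]],[15,[0.2,0,2],[0,0,0]]]' >/dev/null;  python3 -c "
from h import *
rel()"; python3 -m inch '[[15,[0.2,0,2],[0,-0.2,0]],[15,[0.2,-0.5,2],[0,-0.2,0]],[15,[0.1,-1,2],[0,-0.2,0]],[15,[0.1,-2,1.5],[0,0,0]]]' >/dev/null;  python3 -c "
from h import *
rel()"
```

```text
t 19.0 off y,z mm [ 6.8 -1.4] depth past plate 0.46 Ftool [-1.9  -0.86 -2.3 ] mom [-0.02  0.46 -0.12] level [ 0.   -0.33 -0.23] w 17.8
t 19.5 off y,z mm [4.5 5.8] depth past plate 0.66 Ftool [-1.63  0.94 -1.03] mom [-0.03  0.36  0.38] level [-0.    0.19 -0.38] w 17.9
```

```bash
python3 -m inch '[[15,[0.2,-2.2,0.5],[0,0.1,-0.4]],[15,[0.2,-2.2,0],[0,0,-0.1]],[15,[0.1,-2.2,-0.5],[0,0,-0.1]]]' >/dev/null;  python3 -c "
from h import *
rel()"; python3 -m inch '[[15,[0,-2,-1],[0,0,0]],[15,[0.1,-1.7,-1.5],[0,0,0]],[15,[0,-1,-2],[0,0,0]]]' >/dev/null;  python3 -c "
from h import *
rel()"
```

```text
t 19.88 off y,z mm [-1.7  7.4] depth past plate 1.28 Ftool [-2.59  2.43 -0.22] mom [0.03 0.03 0.62] level [0.   0.26 0.18] w 17.7
t 20.25 off y,z mm [-7.2  5.1] depth past plate 1.89 Ftool [-3.26  1.42  1.94] mom [-0.05 -0.45  0.61] level [-0.    0.59  0.23] w 17.9
```

```bash
python3 -m inch '[[15,[-0.8,0.3,-2],[0,0.5,0.2]],[15,[-0.2,0.2,-2],[0,0.1,0]],[15,[-0.2,0.2,-2],[0,0.2,0]]]' >/dev/null;  python3 -c "
from h import *
rel()"; python3 -m inch '[[15,[0,0.2,-2],[0,0.2,0]],[15,[0,0.4,-2],[0,0.2,0]],[15,[0,0.4,-2],[0,0.2,0]]]' >/dev/null;  python3 -c "
from h import *
rel()"
```

```text
t 20.62 off y,z mm [-8.6  2.2] depth past plate 1.77 Ftool [-3.28  0.89  4.02] mom [ 0.01 -0.71  0.23] level [-0.    0.21  0.25] w 17.7
t 21.0 off y,z mm [-8.8 -2.4] depth past plate 2.3 Ftool [-4.36 -0.    2.34] mom [-0.02 -0.85  0.06] level [ 0.   -0.19  0.41] w 17.9
```

```bash
python3 -m inch '[[15,[-1.3,1.5,-2],[0,-0.2,0.4]],[15,[0,2,-1.5],[0,0,0]],[15,[0,2,-1],[0,0,0.1]]]' >/dev/null;  python3 -c "
from h import *
rel()"; python3 -m inch '[[15,[0,2,-0.7],[0,0,0.2]],[15,[0,2,0],[0,0,0.2]],[15,[0,2,0.7],[0,0,0.2]]]' >/dev/null;  python3 -c "
from h import *
rel()"
```

```text
t 21.38 off y,z mm [-4.3 -8.4] depth past plate 1.33 Ftool [-0.27 -3.04  1.99] mom [-0.06 -0.29 -0.66] level [-0.   -0.12  0.01] w 17.9
t 21.75 off y,z mm [-3.4 -7.6] depth past plate 2.1 Ftool [-1.53 -6.3   0.17] mom [-0.01  0.04 -1.49] level [-0.    0.01 -0.01] w 17.5
```

```bash
python3 -m inch '[[15,[0.5,-1.5,0],[0,0,0]],[15,[1.5,-0.5,0],[0,0,0]],[15,[0,0,0],[0,0,0]]]' >/dev/null;  python3 -c "
from h import *
rel()"
```

```text
t 22.12 off y,z mm [-4.9 -8.2] depth past plate 4.66 Ftool [-0.54 -2.32  1.37] mom [ 0.01 -0.22 -0.34] level [ 0.   -0.05 -0.09] w 17.8
```

Depth 4.7 mm at almost no axial force: the pin is in the hole. Push on, relieving the side force.

```bash
python3 -m inch '[[15,[2,-0.5,0.4],[0,0,0]],[15,[2,0,0],[0,0,0]],[15,[0,0,0],[0,0,0]]]' >/dev/null;  python3 -c "
from h import *
rel()"; python3 -m inch '[[15,[2,0,0],[0,0,0]],[15,[2,0,0],[0,0,0]],[15,[0,0,0],[0,0,0]]]' >/dev/null;  python3 -c "
from h import *
rel()"
```

```text
t 22.5 off y,z mm [-4.9 -7.9] depth past plate 9.05 Ftool [ 0.73 -0.55  1.26] mom [-0.01 -0.13 -0.22] level [-0.   -0.07 -0.12] w 17.6
t 22.88 off y,z mm [-5.  -7.8] depth past plate 13.33 Ftool [ 1.09 -0.37  0.03] mom [-0.03 -0.2  -0.2 ] level [-0.   -0.06 -0.11] w 17.4
```

```bash
python3 -m inch '[[15,[2,0,0],[0,0,0]],[15,[1.5,0,0],[0,0,0]],[15,[0,0,0],[0,0,0]]]' >/dev/null;  python3 -c "
from h import *
rel()"; python3 -m inch '[[15,[1,0,0],[0,0,0]],[15,[0,0,0],[0,0,0]]]' >/dev/null;  python3 -c "
from h import *
rel()"
```

```text
t 23.25 off y,z mm [-5.  -7.8] depth past plate 17.0 Ftool [ 0.63 -1.23  1.12] mom [ 0.03 -0.19 -0.25] level [ 0.   -0.05 -0.11] w 17.5
t 23.5 off y,z mm [-5.  -7.8] depth past plate 18.1 Ftool [-0.02 -0.72  0.33] mom [ 0.03 -0.19 -0.25] level [-0.   -0.05 -0.11] w 17.5
```

```bash
python3 -m inch '[[15,[1,0,0],[0,0,0]],[15,[0,0,0],[0,0,0]]]' >/dev/null;  python3 -c "
from h import *
rel()"; python3 -m inch '[[15,[0.8,0,0],[0,0,0]],[15,[0,0,0],[0,0,0]]]' >/dev/null;  python3 -c "
from h import *
rel()"
```

```text
t 23.75 off y,z mm [-5.  -7.8] depth past plate 18.77 Ftool [-2.73 -1.45  0.56] mom [-0.03 -0.35 -0.28] level [-0.   -0.05 -0.12] w 17.2
t 24.0 off y,z mm [-5.  -7.8] depth past plate 19.19 Ftool [-2.56 -1.33  1.83] mom [ 0.   -0.37 -0.29] level [ 0.   -0.07 -0.12] w 17.4
```

Bottomed (axial force rises, the plate starts to give). Release and retreat.

```bash
python3 -m inch '[[15,[-0.7,0,0],[0,0,0]],[30,[0,0,0],[0,0,0]],[40,[0,0,0],[0,0,0]],[40,[0,0,0],[0,0,0]],[40,[-15,0,0],[0,0,0]],[40,[-25,0,0],[0,0,0]],[40,[-40,0,0],[0,0,0]],[40,[-40,0,0],[0,0,0]],[40,[0,0,0],[0,0,0]]]' ;  python3 -m inch '[[40,[0,40,40],[0,0,0]],[40,[0,40,40],[0,0,0]],[40,[0,40,40],[0,0,0]],[40,[0,40,40],[0,0,0]],[40,[0,0,0],[0,0,0]]]'; python3 -c "
from h import *
s=np.mean([imaging.camera('scene').astype(float) for _ in range(3)],0); a=np.mean([imaging.camera('top').astype(float) for _ in range(3)],0)
c=lambda im,x,y:cv2.resize(im[y:y+66,x:x+66].astype(np.uint8),None,fx=6,fy=6,interpolation=2)
cv2.imwrite('pics/f.png',np.hstack([c(s,270,140),c(a,160,175)])[:,:,::-1])
for n in('scene','top'): print(n,[(np.round(d['pixel'],1),round(d['confidence'],2)) for d in imaging.tip_of(n,'pin')[:2]],[np.round(d['box'],1) for d in imaging.cut_out(n,'pin')[:1]],proj(n,[.5719,.1593,.029]),proj(n,[.5719,.1593,.112]))"
```

```text
time: 25.12
position: [0.5756, 0.159, 0.2054]
tool_rot: [0.693, 0.159, -0.685, 0.162]
ft_force: [0.9, -0.3, 0.3]
grip_width: 0.0401
time: 25.75
position: [0.501, -0.0602, 0.2045]
tool_rot: [0.693, 0.16, -0.684, 0.164]
ft_force: [0.0, 0.1, -0.1]
grip_width: 0.04
scene [(array([302.8, 182.2]), 0.65)] [] [303.25879786 183.47102994] [305.16703192 159.23968842]
top [(array([192., 205.]), 0.51), (array([195.7, 207.2]), 0.35)] [array([188.7, 203.2,  10.7,  14.3])] [191.78191124 203.30972511] [186.30519877 202.06618987]
```

View pics/f.png

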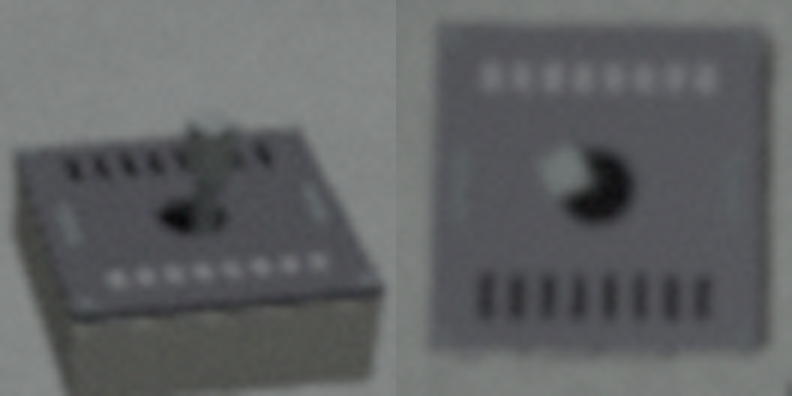

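The picture shows the pin upright in the window. In the scene view its head top is at about (305, 159.5), against (305.2, 159.2) predicted for fully home. I'm handing in.

```bash
python3 -c "
from h import *
print(robot.hand_in())"
```

```text
the job is handed in; nothing more can be done
None
```

I took the square-headed pin out of the stand, swept it lightly over the sprung plate until it dropped into the hidden hole, pushed it home and let go. I handed in at about 26 s of the 64 s allowed; `hand_in()` gives no verdict.

**Last checks:**
- **Depth:** the tip went about 18 to 19 mm below the plate's resting height. There the push force rose to about 4 N, so the pin was on the bottom.
- **Upright and released:** the fingers opened and the arm moved well clear, with its force reading near zero. In the final picture the pin stands upright in the window, and its head top is within about 0.3 pixel (roughly 1 mm) of where a fully home pin should be.
- **Plate:** I had no direct reading. From height and force, the deepest it went during the search was about 4.5 mm. With only the pin's weight on it, it should be back up.
- **Other things:** nothing the arm did came near the spare pin, bottle, jar or carton, but I did not re-measure them after the job.

**What disagreed:**
- **Camera positions:** the two cameras differed by 3 to 6 mm on positions, so I used their average.
- **Hole position:** by that average the hole came out about 9 mm from the window's centre, at the edge of the stated 4 to 9 mm. That is inside the 12 mm limit.
- **False catch:** early in the search, high friction at one spot felt like the hole. The force and depth readings showed it wasn't, so I swept on.
- **Measuring turns:** I used one or two more than the three allowed before the first move.

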